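# Find the heavy side of a raffle drum

### The job

Swing the lamp arm aside, nearly to its stop, clear of the raffle drum's crank. Then take the crank handle, wind the drum at least one full turn to feel which side of the closed drum is heavy (a weight is hidden inside, on a side that nothing shows), and bring that heavy side down to the bottom. Finish while holding the drum there, still, with the crank handle in the gripper, so that a balancing weight can be glued on top; leave the other things on the table alone.

Things in the scene. Friction and masses are not known exactly. Their poses are not given: they have to be found in the camera images.
- stand: fixed plywood stand of the drum: base plate 180 x 150 x 12 mm, two uprights up to 200 mm. Origin: centre of its underside. Its y axis is parallel to the axle, the crank is on its -y side, its x axis points away from the robot (yaw within 0.15). On it turns a closed wooden drum about the stand's y axis: radius 100 mm, 76 mm long, centred on point axle
- axle (a point): fixed point, the drum's centre, 170 mm above the table; axes as the stand's, z up. Hidden in the drum is a steel weight, 0.36 to 0.52 kg, centred 60 mm from the axle, fixed at an unknown angle to the crank, different every time; nothing else is out of balance. On the -y side the flat crank disc, radius 68 mm, has its outer face 78 mm from this point
- drum (a joint): angle of drum and crank, rad, no stops, counts whole turns. 0: crank handle straight above the axle; grows as the handle goes from the top away from the robot (stand +x), then down. Starts within 0.6 of 0. Stiff bearing: friction 0.34 N m either way; the weight adds or takes up to 0.21 to 0.31 N m, so the drum stays put when left; feel the force at the handle
- crank_handle: dark wooden grip of the crank: round bar 18 mm in diameter, 90 mm long, 25 g, parallel to the stand's y axis, turning freely on its spindle, so it can be pinched from above and carried round the whole circle with the tool pointing down. Origin: middle of the bar, 60 mm from the axle line, 140 mm to the -y side of point axle, 62 mm clear of the crank disc
- lamp_arm (a joint): angle of the lamp arm about its upright post, rad: 0 (built) to 1.25 (stop). 0: the arm points along the lamp's +y, its head over the crank; it grows as the arm swings away from the robot (towards +x). Starts between 0 and 0.2; light friction, 0.1 N m; stays where it is left
- lamp_hinge (a point): fixed point on the upright lamp post's axis at the height of the arm, 290 mm above the table; its axes are those of the lamp base. Post radius 11 mm; round base of radius 65 mm, fixed to the table
- lamp_tab (a point): point on the upright black grip tab on top of the lamp arm, 100 mm from the hinge axis, 320 mm above the table. The tab is 12 mm thick across the arm, 30 mm long along it; its top is 17 mm above this point and the arm's top 18 mm below it. Its y axis points along the arm to the lamp head
- lamp_head (a point): middle of the lamp's round head, on the arm, 220 mm from the hinge axis, 290 mm above the table; head radius 48 mm, from 15 mm below to 23 mm above this point
- paint_bottle: bystander: blue paint bottle, 56 mm in diameter, 140 mm tall, upright. Origin: centre of its underside
- jar: bystander: closed glass jar, 70 mm in diameter, 80 mm tall. Origin: centre of its underside
- craft_house: bystander: small wooden craft house, 80 x 80 x 150 mm. Origin: centre of its underside
- spoon: bystander: wooden spoon lying on the table, 240 mm long along its x axis. Origin: on its underside near the middle

How it is judged:
By the outcome, as a careful person would: the job done as asked, in the order asked, and still so for the second after the job is handed in, while the arm keeps its last pose, push and grip.
It also fails if it takes over 72 s, if anything falls off the work surface, if the arm or the gripper's body presses on something with over 40 N, if the wrist force passes 120 N, or if a joint passes its speed limit or range.

### The arm

A 7-joint arm with a two-finger parallel gripper is mounted at the origin on the work surface. World frame = base frame: x ahead of the robot, y to its left, z up, the work surface at z = 0. Lengths are in m, angles in degrees, forces in N, time in s.
With the tool pointing down it reaches from about 0.425 to 0.875 m from the base axis. Payload 4.7 kg.
Tool frame: the origin (TCP) lies between the finger pads, 19 mm behind the fingertips; this is the grasp point; z points along the fingers, y is the line along which they close (so a half turn about z gives the same grasp; the last joint's range is limited). The gripper opens to 87 mm and grips with 3 to 60 N. Pads are 19 mm wide; open, the fingers measure 117 mm over their backs; the gripper's body (75 mm by 190 mm) begins 51 mm behind the grasp point.
Start: joints at [69.563, 18.392, -4.016, 83.108, 1.295, 78.541, -3.26], TCP at [0.236, -0.606, 0.241] pointing down, gripper open.
Joint ranges: [-163.93, 163.93], [-17.29, 119.83], [-79.2, 71.16], [3.27, 140.29], [-89.18, 269.18], [5.43, 117.66], [-154.24, 154.24]. Speed limits (degrees/s): [147.25, 147.25, 180, 180, 180, 180, 180].

### API

Orientations are given as [roll, pitch, yaw] about the fixed x, y, z axes, in that order (R = Rz(yaw) Ry(pitch) Rx(roll)).
In Python, from cell import env gives the robot as it stands.
- The arm moves only by the tool step_arm, never from a script. Its argument "moves" is a list of rows, each an object with "dp": the shift along the tool's x, y, z in mm, a list of three; "dr": the turn, a rotation vector about the tool's x, y, z in rad, a list of three; "fingers": the closure, from 0 (fully open) to 1 (shut). In form: [{"dp": [dx, dy, dz], "dr": [ax, ay, az], "fingers": fingers}, ...]. A call has exactly 5 rows; each row shifts and turns the commanded pose from where the row before left it, along the tool's axes as they then stand; what a row does not reach is not made up. A row lasts 1/8 s, in which the tool goes at most 62.5 mm and 10.7 degrees, less where a joint would pass 70% of its speed; a pose out of reach is approached as far as the arm can. A call with a gripper value outside its range is refused whole. The fingers move at their own pace and stop on an object; "squeeze" is the grip in N (left out, the last holds). Time passes only in rows, so rows that do not move let the fingers close, or fill a call up. It gives the time, the measured TCP pose, the force, the opening and the grip force at its end, in the units of the state.
- env.get_obs(): the state, without advancing time (a new reading comes with each control period).
- env.read_camera(name): name is "scene" or "top"; returns the picture (420x560x3 uint8, red, green, blue); there is no depth.
- env.camera_model(name): a dict with "fx", "fy", "cx", "cy" (pixels), "k1" (the pictures are not rectified: a ray, as slopes to the right and down, at radius r is drawn at 1 + k1 r^2 times it, then the intrinsics apply), "R" (3x3) and "t" (3): a world point X has camera coordinates R X + t. Camera axes: x right, y down, z forward; pixel columns grow to the right and rows downward; lengths in m; the calibration is good to about 2 mm. A picture is of the moment at which its call begins. camera_model takes no time and is no camera call.
- env.sign_off(): hands the job in; it is judged then, once.
The state is a dict: "time_s": time; "qpos": joint angles; "joint_velocities": joint speeds; "effort": joint torques, N m; "tool_pos": TCP position; "tool_rot": TCP orientation; "force": force on the tool from outside, world axes, zero at the start; "wrist_torque": the same for the moment, N m; "grip_width": finger opening in m; "grasp_force": force on a finger pad.
Only numpy, scipy, OpenCV 4.12 (cv2) and the standard library are available. Lean on these libraries where they do the work, as an engineer would, in place of code of your own. Each camera call takes 0.05 s, during which the arm holds its last target. There are 200 camera calls.

## Working session

There is one attempt and no reset: what is moved stays moved. The work goes in short steps, Python scripts to look and compute and a tool call to move; the robot and the scene stay as the last step left them, time stands still between calls to the robot, and variables do not carry over. Pictures are saved under pics/ and viewed, at most 10 in all, crops included, and the job is handed in when it is done.

Besides the shell and the picture viewer there is one more tool, called after ">>>" as name(argument=value, ...), one argument or row to a line, values as JSON. step_arm: Moves the arm, as the interface text tells. Its arguments: {"type":"object","properties":{"moves":{"type":"array","items":{"type":"object","properties":{"dp":{"type":"array","items":{"type":"number"}},"dr":{"type":"array","items":{"type":"number"}},"fingers":{"type":"number"}}}},"squeeze":{"type":"number"}},"required":["moves"]}

```bash
mkdir -p pics; ls; python3 - <<'E'
from cell import env
import cv2,numpy as np
for n in("scene","top"):
    cv2.imwrite(f"pics/{n}0.png",env.read_camera(n)[:,:,::-1])
    m=env.camera_model(n);print({k:np.round(v,4).tolist() for k,v in m.items() if not isinstance(v,str)})
o=env.get_obs();print(o)
E
```

```text
pics
{'fx': 527.6925, 'fy': 527.6925, 'cx': 279.6259, 'cy': 209.6043, 'k1': -0.0491, 'R': [[-0.4652, 0.8852, -0.0089], [0.5496, 0.2809, -0.7868], [-0.6939, -0.3709, -0.6172]], 't': [0.2668, -0.1814, 1.9441]}
{'fx': 403.5587, 'fy': 403.5587, 'cx': 284.8487, 'cy': 207.4213, 'k1': 0.0226, 'R': [[-0.0169, -0.9995, -0.026], [-0.9978, 0.0185, -0.0632], [0.0637, 0.0249, -0.9977]], 't': [0.0585, 0.5889, 1.2946]}
{'time_s': 0.1, 'qpos': array([69.56510121, 18.4348888 , -4.01444523, 83.16699843,  1.29610591,
       78.54142282, -3.25897127]), 'joint_velocities': array([-0.05308431, -0.07569851, -0.08172826, -0.15680032,  0.07198677,
        0.06480854, -0.00555169]), 'effort': array([-3.08535455e-04, -4.92572093e+01, -4.05341852e-01, -3.13396060e+01,
       -6.39158813e-02,  3.95520532e-02,  1.10549520e-04]), 'tool_pos': array([ 0.23528036, -0.60543102,  0.24027786]), 'tool_rot': array([-1.79901978e+02,  6.86823087e-03,  2.12446975e+01]), 'force': array([-0.4634487 , -0.51584396, -0.10162892]), 'wrist_torque': array([ 0.01560396,  0.03296114, -0.0098855 ]), 'grasp_force': 0.0, 'grip_width': 0.0872396828396088}
```

View pics/scene0.png

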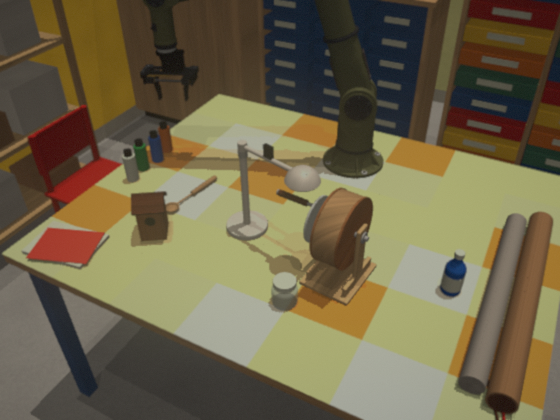

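View pics/top0.png

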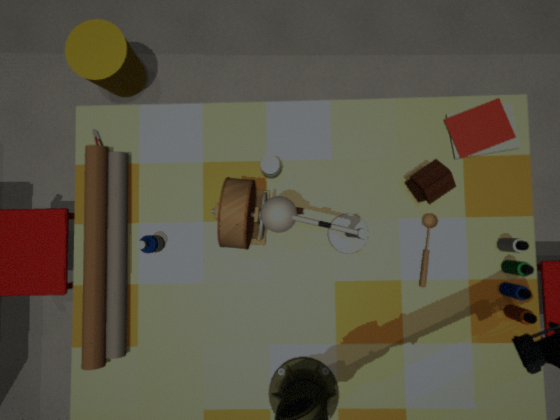

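Scene: lamp base (247,226), post top (243,146), tab (267,151), head (303,177), handle (292,198), drum (342,228). Top: lamp base (347,234), head (279,214), drum (237,213). I'll enlarge both for accurate pixel positions.

```bash
cat > h.py <<'E'
import numpy as np,cv2
from cell import env
M={n:env.camera_model(n) for n in("scene","top")}
def ray(n,u,v):
    m=M[n];d=np.array([(u-m["cx"])/m["fx"],(v-m["cy"])/m["fy"]]);s=d.copy()
    for _ in range(20): s=d/(1+m["k1"]*(s@s))
    R=np.array(m["R"]);t=np.array(m["t"])
    w=R.T@np.r_[s,1];return -R.T@t,w/np.linalg.norm(w)
def plane(n,u,v,z):
    c,w=ray(n,u,v);return c+w*(z-c[2])/w[2]
def tri(a,b):
    c1,w1=ray("scene",*a);c2,w2=ray("top",*b)
    k=np.linalg.lstsq(np.c_[w1,-w2],c2-c1,rcond=None)[0]
    p,q=c1+k[0]*w1,c2+k[1]*w2;return (p+q)/2,np.linalg.norm(p-q)
def proj(n,X):
    m=M[n];c=np.array(m["R"])@X+np.array(m["t"]);s=c[:2]/c[2];s=s*(1+m["k1"]*(s@s))
    return s*[m["fx"],m["fy"]]+[m["cx"],m["cy"]]
E
python3 - <<'E'
import cv2,numpy as np
a=cv2.imread("pics/scene0.png")[130:310,220:400];b=cv2.imread("pics/top0.png")[150:270,200:380]
def up(x,w,h,f):
    x=cv2.resize(x,None,fx=f,fy=f,interpolation=cv2.INTER_CUBIC);return np.clip(x*1.5,0,255).astype(np.uint8)
A=up(a,0,0,3.3);B=up(b,0,0,4.4)
cv2.imwrite("pics/sc.png",A);cv2.imwrite("pics/tc.png",B)
E
```

```text
(no output)
```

View pics/sc.png

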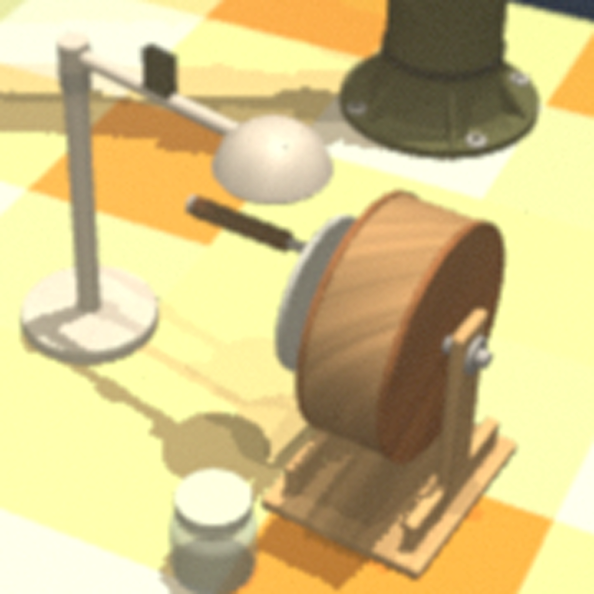

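View pics/tc.png

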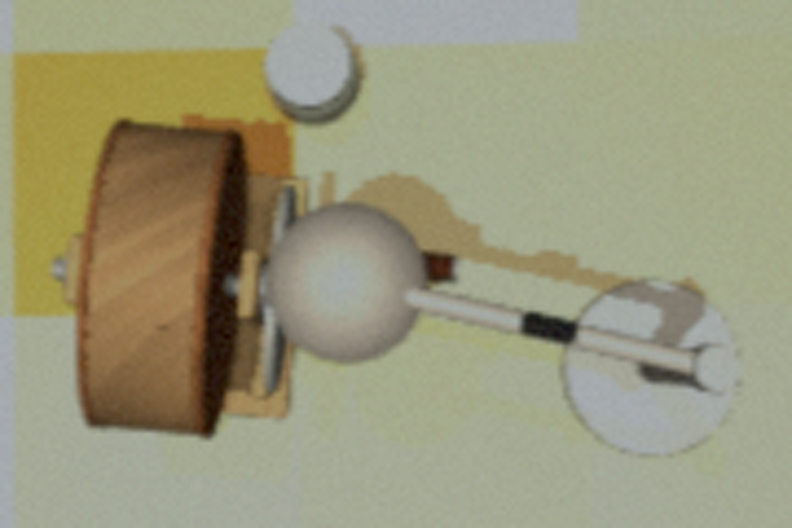

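Lamp: post top (74,48)/(715,368), tab (160,70)/(549,328), head (272,160)/(347,283) in crop pixels (scene/top). Handle runs (193,205)-(290,243) in the scene crop; its outer end is at (455,267) in the top crop. The drum silhouette corners in the top crop are (118,122),(242,132),(84,424),(211,436).

```bash
python3 - <<'E'
from h import *
np.set_printoptions(precision=4,suppress=True)
S=lambda x,y:(220+x/3.3,130+y/3.3)
T=lambda x,y:(200+x/4.4,150+y/4.4)
print("post",tri(S(74,45),T(715,368)), plane("top",*T(715,368),.30))
print("tab",tri(S(160,70),T(549,328)),plane("top",*T(549,328),.33),plane("scene",*S(160,70),.32))
print("head",tri(S(272,158),T(347,283)),plane("top",*T(347,283),.295))
print("base",plane("top",*T(652,367),.02),plane("scene",*S(90,312),.02))
print("handle end",tri(S(193,205),T(455,267)))
print("axle+y",tri(S(483,354),T(62,268)))
c=[plane("top",*T(*p),.17) for p in((118,122),(242,132),(84,424),(211,436))]
print("drum",c,np.mean(c,0)); print("nuts",plane("top",*T(232,284),.17))
print("standcorner",[plane("scene",*S(*p),.012)for p in((515,446),(418,575),(265,505))])
print("disc top-view ends",plane("top",*T(288,190),.17),plane("top",*T(270,393),.17))
print("house",plane("scene",150,203,.1))
E
```

```text
post (array([ 0.5011, -0.1536,  0.2985]), np.float64(0.002558920066698724)) [ 0.5017 -0.1545  0.3   ]
tab (array([ 0.5254, -0.0574,  0.3141]), np.float64(0.0029888686702623803)) [ 0.5258 -0.0576  0.33  ] [ 0.5332 -0.0513  0.32  ]
head (array([0.5549, 0.0584, 0.2821]), np.float64(0.002119886481467956)) [0.5548 0.0569 0.295 ]
base [ 0.502  -0.1549  0.02  ] [ 0.5157 -0.143   0.02  ]
handle end (array([ 0.5663, -0.0066,  0.2224]), np.float64(0.00273912807824016))
axle+y (array([0.5734, 0.2507, 0.1693]), np.float64(0.003000694046889537))
drum [array([0.6698, 0.2115, 0.17  ]), array([0.6615, 0.1296, 0.17  ]), array([0.4716, 0.2353, 0.17  ]), array([0.4624, 0.1522, 0.17  ])] [0.5663 0.1821 0.17  ]
nuts [0.5613 0.1374 0.17  ]
standcorner [array([0.4966, 0.2685, 0.012 ]), array([0.6707, 0.2495, 0.012 ]), array([0.6572, 0.1079, 0.012 ])]
disc top-view ends [0.6225 0.0997 0.17  ] [0.4897 0.1133 0.17  ]
house [ 0.6434 -0.4037  0.1   ]
```

>>> step_arm(
  moves=[
    {"dp": [0, 0, -36], "dr": [0, 0, -0.18], "fingers": 0.3},
    {"dp": [0, 0, -36], "dr": [0, 0, -0.18], "fingers": 0.3},
    {"dp": [0, 0, -36], "dr": [0, 0, -0.18], "fingers": 0.3},
    {"dp": [0, 0, -36], "dr": [0, 0, -0.18], "fingers": 0.3},
    {"dp": [0, 0, -36], "dr": [0, 0, -0.18], "fingers": 0.3},
  ],
)

```text
time_s: 0.72
tool_pos: [0.2354, -0.6056, 0.4219]
tool_rot: [-180.0, -0.0, 73.2]
force: [0.4, 0.1, 0.4]
grip_width: 0.0613
grasp_force: 0.0
```

>>> step_arm(
  moves=[
    {"dp": [42, 8, 0], "dr": [0, 0, 0], "fingers": 0.3},
    {"dp": [42, 8, 0], "dr": [0, 0, 0], "fingers": 0.3},
    {"dp": [42, 8, 0], "dr": [0, 0, 0], "fingers": 0.3},
    {"dp": [42, 8, 0], "dr": [0, 0, 0], "fingers": 0.3},
    {"dp": [42, 8, 0], "dr": [0, 0, 0], "fingers": 0.3},
  ],
)

```text
time_s: 1.35
tool_pos: [0.3362, -0.4156, 0.4208]
tool_rot: [-180.0, -0.0, 72.8]
force: [0.6, -0.6, -0.0]
grip_width: 0.0609
grasp_force: 0.0
```

>>> step_arm(
  moves=[
    {"dp": [42, 8, 0], "dr": [0, 0, 0], "fingers": 0.3},
    {"dp": [42, 8, 0], "dr": [0, 0, 0], "fingers": 0.3},
    {"dp": [42, 8, 0], "dr": [0, 0, 0], "fingers": 0.3},
    {"dp": [42, 8, 0], "dr": [0, 0, 0], "fingers": 0.3},
    {"dp": [42, 8, 0], "dr": [0, 0, 0], "fingers": 0.3},
  ],
)

```text
time_s: 1.98
tool_pos: [0.4364, -0.2268, 0.4209]
tool_rot: [-180.0, 0.0, 72.8]
force: [1.0, -0.7, 0.8]
grip_width: 0.0607
grasp_force: 0.0
```

>>> step_arm(
  moves=[
    {"dp": [38, 7, 0], "dr": [0, 0, 0], "fingers": 0.3},
    {"dp": [38, 7, 0], "dr": [0, 0, 0], "fingers": 0.3},
    {"dp": [38, 7, 0], "dr": [0, 0, 0], "fingers": 0.3},
    {"dp": [38, 7, 0], "dr": [0, 0, 0], "fingers": 0.3},
    {"dp": [38, 7, 0], "dr": [0, 0, -0.05], "fingers": 0.3},
  ],
)

```text
time_s: 2.6
tool_pos: [0.5259, -0.056, 0.4209]
tool_rot: [-180.0, 0.0, 75.7]
force: [-0.0, 0.2, -0.1]
grip_width: 0.0608
grasp_force: 0.0
```

>>> step_arm(
  moves=[
    {"dp": [0, 0, 20], "dr": [0, 0, 0], "fingers": 0.3},
    {"dp": [0, 0, 20], "dr": [0, 0, 0], "fingers": 0.3},
    {"dp": [0, 0, 0], "dr": [0, 0, 0], "fingers": 0.3},
    {"dp": [0, 0, 0], "dr": [0, 0, 0], "fingers": 0.3},
    {"dp": [0, 0, 0], "dr": [0, 0, 0], "fingers": 0.3},
  ],
)

```text
time_s: 3.22
tool_pos: [0.526, -0.0571, 0.3822]
tool_rot: [179.9, -0.0, 75.7]
force: [-0.4, 0.5, 0.1]
grip_width: 0.061
grasp_force: 0.0
```

```bash
python3 - <<'E'
from h import *
a=env.read_camera("scene")[:,:,::-1][90:230,210:350];b=env.read_camera("top")[:,:,::-1][180:270,250:390]
f=lambda x,k:np.clip(cv2.resize(x,None,fx=k,fy=k,interpolation=cv2.INTER_CUBIC)*1.4,0,255).astype(np.uint8)
A=f(a,2.8);B=f(b,2.8);cv2.imwrite("pics/g1.png",np.hstack([A,cv2.copyMakeBorder(B,0,A.shape[0]-B.shape[0],0,0,cv2.BORDER_CONSTANT)]))
E
```

```text
(no output)
```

View pics/g1.png

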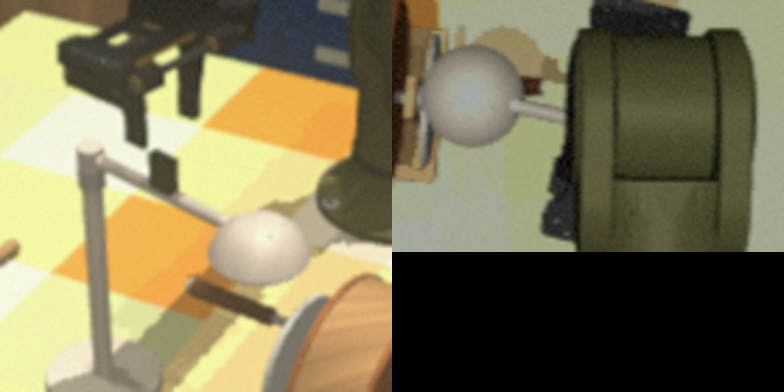

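The fingertips at (135,145) and (190,115) straddle the tab at (162,172), so I'll descend and pinch it.

>>> step_arm(
  moves=[
    {"dp": [0, 0, 18], "dr": [0, 0, 0], "fingers": 0.3},
    {"dp": [0, 0, 18], "dr": [0, 0, 0], "fingers": 0.3},
    {"dp": [0, 0, 17], "dr": [0, 0, 0], "fingers": 0.3},
    {"dp": [0, 0, 0], "dr": [0, 0, 0], "fingers": 0.3},
    {"dp": [0, 0, 0], "dr": [0, 0, 0], "fingers": 0.6},
  ],
  squeeze=10,
)

```text
time_s: 3.95
tool_pos: [0.5258, -0.057, 0.3284]
tool_rot: [180.0, -0.0, 75.7]
force: [-0.3, -0.6, 0.5]
grip_width: 0.0567
grasp_force: 0.0
```

>>> step_arm(
  moves=[
    {"dp": [0, 0, 0], "dr": [0, 0, 0], "fingers": 1},
    {"dp": [0, 0, 0], "dr": [0, 0, 0], "fingers": 1},
    {"dp": [0, 0, 0], "dr": [0, 0, 0], "fingers": 1},
    {"dp": [0, 0, 0], "dr": [0, 0, 0], "fingers": 1},
    {"dp": [0, 0, 0], "dr": [0, 0, 0], "fingers": 1},
  ],
)

```text
time_s: 4.58
tool_pos: [0.526, -0.0571, 0.3283]
tool_rot: [180.0, -0.0, 75.7]
force: [2.2, -0.4, 0.5]
grip_width: 0.0123
grasp_force: 10.0
```

>>> step_arm(
  moves=[
    {"dp": [-0.5, 10, 0], "dr": [0, 0, 0.1], "fingers": 1},
    {"dp": [-0.5, 10, 0], "dr": [0, 0, 0.1], "fingers": 1},
    {"dp": [-0.5, 10, 0], "dr": [0, 0, 0.1], "fingers": 1},
    {"dp": [-0.5, 10, 0], "dr": [0, 0, 0.1], "fingers": 1},
    {"dp": [-0.5, 10, 0], "dr": [0, 0, 0.1], "fingers": 1},
  ],
)

```text
time_s: 5.2
tool_pos: [0.5699, -0.08, 0.3283]
tool_rot: [-180.0, -0.1, 46.9]
force: [1.0, 0.8, 0.3]
grip_width: 0.0124
grasp_force: 10.0
```

>>> step_arm(
  moves=[
    {"dp": [-0.5, 10, 0], "dr": [0, 0, 0.1], "fingers": 1},
    {"dp": [-0.5, 10, 0], "dr": [0, 0, 0.1], "fingers": 1},
    {"dp": [-0.5, 10, 0], "dr": [0, 0, 0.1], "fingers": 1},
    {"dp": [-0.5, 10, 0], "dr": [0, 0, 0.1], "fingers": 1},
    {"dp": [0, 0, 0], "dr": [0, 0, 0], "fingers": 1},
  ],
)

```text
time_s: 5.82
tool_pos: [0.5941, -0.1134, 0.3284]
tool_rot: [180.0, -0.2, 24.1]
force: [5.2, 0.7, -0.6]
grip_width: 0.0121
grasp_force: 10.0
```

>>> step_arm(
  moves=[
    {"dp": [-0.1, 4, 0], "dr": [0, 0, 0.04], "fingers": 1},
    {"dp": [-0.1, 4, 0], "dr": [0, 0, 0.04], "fingers": 1},
    {"dp": [-0.1, 3, 0], "dr": [0, 0, 0.03], "fingers": 1},
    {"dp": [0, 0, 0], "dr": [0, 0, 0], "fingers": 1},
    {"dp": [0, 0, 0], "dr": [0, 0, 0], "fingers": 1},
  ],
)

```text
time_s: 6.45
tool_pos: [0.5979, -0.1234, 0.3284]
tool_rot: [179.9, -0.2, 17.8]
force: [6.6, 0.6, -2.1]
grip_width: 0.0121
grasp_force: 10.0
```

>>> step_arm(
  moves=[
    {"dp": [0.5, 3, 0], "dr": [0, 0, 0.03], "fingers": 1},
    {"dp": [0.3, 3, 0], "dr": [0, 0, 0.03], "fingers": 1},
    {"dp": [0, 0, 0], "dr": [0, 0, 0], "fingers": 1},
    {"dp": [0, 0, 0], "dr": [0, 0, 0], "fingers": 1},
    {"dp": [0, 0, 0], "dr": [0, 0, 0], "fingers": 1},
  ],
)

```text
time_s: 7.08
tool_pos: [0.5997, -0.1293, 0.3284]
tool_rot: [179.9, -0.1, 14.3]
force: [6.1, 0.2, -1.3]
grip_width: 0.0118
grasp_force: 10.0
```

>>> step_arm(
  moves=[
    {"dp": [0, 2, 0], "dr": [0, 0, 0.02], "fingers": 1},
    {"dp": [0, 2, 0], "dr": [0, 0, 0.02], "fingers": 1},
    {"dp": [0, 0, 0], "dr": [0, 0, 0], "fingers": 1},
    {"dp": [0, 0, 0], "dr": [0, 0, 0], "fingers": 1},
    {"dp": [0, 0, 0], "dr": [0, 0, 0], "fingers": 1},
  ],
)

```text
time_s: 7.7
tool_pos: [0.6006, -0.1332, 0.3284]
tool_rot: [180.0, -0.1, 12.0]
force: [5.9, 0.7, -0.8]
grip_width: 0.0116
grasp_force: 10.0
```

>>> step_arm(
  moves=[
    {"dp": [0.5, 2, 0], "dr": [0, 0, 0.02], "fingers": 1},
    {"dp": [0.5, 2, 0], "dr": [0, 0, 0.02], "fingers": 1},
    {"dp": [0, 0, 0], "dr": [0, 0, 0], "fingers": 1},
    {"dp": [0, 0, 0], "dr": [0, 0, 0], "fingers": 1},
    {"dp": [0, 0, 0], "dr": [0, 0, 0], "fingers": 1},
  ],
)

```text
time_s: 8.32
tool_pos: [0.6012, -0.136, 0.3283]
tool_rot: [-180.0, 0.0, 9.8]
force: [0.2, 2.5, 1.4]
grip_width: 0.0117
grasp_force: 10.0
```

>>> step_arm(
  moves=[
    {"dp": [0.5, 2, 0], "dr": [0, 0, 0.02], "fingers": 1},
    {"dp": [0, 0, 0], "dr": [0, 0, 0], "fingers": 1},
    {"dp": [0, 0, 0], "dr": [0, 0, 0], "fingers": 1},
    {"dp": [0, 0, 0], "dr": [0, 0, 0], "fingers": 1},
    {"dp": [0, 0, 0], "dr": [0, 0, 0], "fingers": 1},
  ],
)

```text
time_s: 8.95
tool_pos: [0.6011, -0.136, 0.3284]
tool_rot: [-179.8, 0.1, 8.8]
force: [-2.7, 7.5, 3.8]
grip_width: 0.0127
grasp_force: 10.1
```

>>> step_arm(
  moves=[
    {"dp": [-0.5, -2, 0], "dr": [0, 0, -0.02], "fingers": 1},
    {"dp": [0, -1, 0], "dr": [0, 0, 0], "fingers": 1},
    {"dp": [0, 0, 0], "dr": [0, 0, 0], "fingers": 0.4},
    {"dp": [0, 0, 0], "dr": [0, 0, 0], "fingers": 0.4},
    {"dp": [0, 0, 0], "dr": [0, 0, 0], "fingers": 0.4},
  ],
)

```text
time_s: 9.57
tool_pos: [0.601, -0.1366, 0.3279]
tool_rot: [180.0, 0.1, 9.7]
force: [-1.2, 0.3, -0.2]
grip_width: 0.0342
grasp_force: 0.0
```

>>> step_arm(
  moves=[
    {"dp": [0, 0, -10], "dr": [0, 0, 0], "fingers": 0.4},
    {"dp": [0, 0, -30], "dr": [0, 0, 0], "fingers": 0.2},
    {"dp": [0, 0, -30], "dr": [0, 0, 0], "fingers": 0.2},
    {"dp": [0, 0, -20], "dr": [0, 0, 0], "fingers": 0.2},
    {"dp": [0, 0, 0], "dr": [0, 0, 0], "fingers": 0.2},
  ],
)

```text
time_s: 10.2
tool_pos: [0.6019, -0.1355, 0.4205]
tool_rot: [179.9, -0.2, 9.8]
force: [1.3, -0.7, -0.5]
grip_width: 0.0689
grasp_force: 0.0
```

>>> step_arm(
  moves=[
    {"dp": [0, 0, 0], "dr": [0, 0, -0.16], "fingers": 0.2},
    {"dp": [0, 0, 0], "dr": [0, 0, -0.16], "fingers": 0.2},
    {"dp": [0, 0, 0], "dr": [0, 0, -0.16], "fingers": 0.2},
    {"dp": [0, 0, 0], "dr": [0, 0, -0.16], "fingers": 0.2},
    {"dp": [0, 0, 0], "dr": [0, 0, -0.16], "fingers": 0.2},
  ],
)

```text
time_s: 10.82
tool_pos: [0.6009, -0.1357, 0.4171]
tool_rot: [-179.9, 0.1, 55.9]
force: [0.3, -0.7, 1.3]
grip_width: 0.0694
grasp_force: 0.0
```

>>> step_arm(
  moves=[
    {"dp": [0, 0, 0], "dr": [0, 0, -0.16], "fingers": 0.2},
    {"dp": [0, 0, 0], "dr": [0, 0, -0.16], "fingers": 0.2},
    {"dp": [0, 0, 0], "dr": [0, 0, -0.17], "fingers": 0.2},
    {"dp": [0, 0, 0], "dr": [0, 0, 0], "fingers": 0.2},
    {"dp": [0, 0, 0], "dr": [0, 0, 0], "fingers": 0.2},
  ],
)

```text
time_s: 11.45
tool_pos: [0.6011, -0.1357, 0.4177]
tool_rot: [-180.0, 0.0, 83.5]
force: [-0.4, 0.4, -0.1]
grip_width: 0.0699
grasp_force: 0.0
```

```bash
python3 - <<'E'
from h import *
A=env.read_camera("scene")[:,:,::-1];B=env.read_camera("top")[:,:,::-1]
cv2.imwrite("pics/s2.png",A);cv2.imwrite("pics/t2.png",B)
f=lambda x,k:np.clip(cv2.resize(x,None,fx=k,fy=k,interpolation=cv2.INTER_CUBIC)*1.4,0,255).astype(np.uint8)
cv2.imwrite("pics/g2.png",np.hstack([f(A[150:280,270:400],3),f(B[160:290,200:330],3)]))
E
```

```text
(no output)
```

View pics/g2.png

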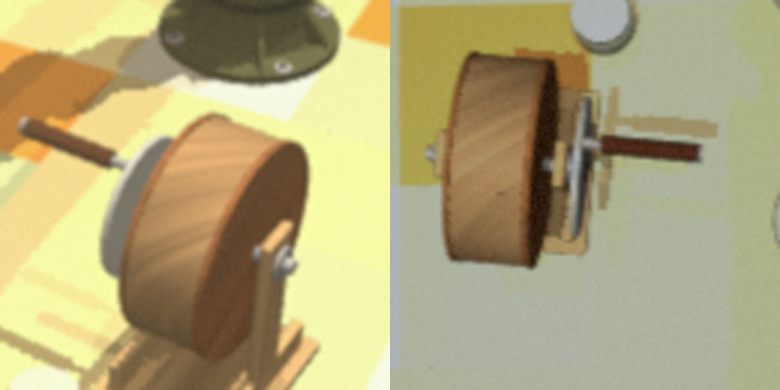

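The lamp is clear of the crank. The handle runs (32,127)-(112,157) in the scene crop and (602,145)-(697,153) in the top crop.

```bash
python3 - <<'E'
from h import *
np.set_printoptions(precision=4,suppress=True)
S=lambda x,y:(270+x/3,150+y/3)
T=lambda x,y:(200+x/3,160+y/3)
a,e1=tri(S(30,127),T(307,153));b,e2=tri(S(112,158),T(212,145));print(a,e1,b,e2,np.linalg.norm(a-b),(a+b)/2, np.arctan2(*(b-a)[:2]))
m,e=tri(S(70,142),T(260,149));print(m,e)
# axle: +y nut and handle-free: disc in top, drum corners
c=[plane("top",*T(*p),.17) for p in((80,53),(164,60),(53,258),(142,267))];c=np.array(c);print(c,c.mean(0))
n,e=tri(S(287,265),T(40,152));print("nut",n,e)
d=[plane("top",*T(*p),.17) for p in((196,97),(184,238))];print("disc",d,np.mean(d,0))
print("hub",plane("top",*T(158,165),.175))
E
```

```text
[ 0.5653 -0.0031  0.2222] 0.003802639058545858 [0.5745 0.0831 0.2234] 0.0022936075628307837 0.0867563627784145 [0.5699 0.04   0.2228] 0.10657902443690642
[0.5699 0.0395 0.2229] 0.003100366139419509
[[0.6699 0.2119 0.17  ]
 [0.6615 0.1305 0.17  ]
 [0.4727 0.2394 0.17  ]
 [0.4627 0.154  0.17  ]] [0.5667 0.184  0.17  ]
nut [0.5749 0.2516 0.1674] 0.0006903998526758859
disc [array([0.625 , 0.1001, 0.17  ]), array([0.4897, 0.1134, 0.17  ])] [0.5573 0.1067 0.17  ]
hub [0.5598 0.137  0.175 ]
```

>>> step_arm(
  moves=[
    {"dp": [33, -10, 0], "dr": [0, 0, 0], "fingers": 0.2},
    {"dp": [33, -10, 0], "dr": [0, 0, 0], "fingers": 0.2},
    {"dp": [33, -10, 0], "dr": [0, 0, 0], "fingers": 0.2},
    {"dp": [33, -10, 0], "dr": [0, 0, 0], "fingers": 0.2},
    {"dp": [34, -11, 0], "dr": [0, 0, 0], "fingers": 0.2},
  ],
)

```text
time_s: 12.18
tool_pos: [0.5685, 0.036, 0.4183]
tool_rot: [180.0, 0.0, 83.6]
force: [0.2, -0.2, -0.1]
grip_width: 0.0698
grasp_force: 0.0
```

>>> step_arm(
  moves=[
    {"dp": [0, 0, 40], "dr": [0, 0, 0], "fingers": 0.2},
    {"dp": [0, 0, 40], "dr": [0, 0, 0], "fingers": 0.2},
    {"dp": [0, 0, 40], "dr": [0, 0, 0], "fingers": 0.2},
    {"dp": [0, 0, 30], "dr": [0, 0, 0], "fingers": 0.2},
    {"dp": [0, 0, 0], "dr": [0, 0, 0], "fingers": 0.2},
  ],
)

```text
time_s: 12.8
tool_pos: [0.5673, 0.0346, 0.2661]
tool_rot: [-179.7, 0.0, 83.6]
force: [-0.2, -0.5, 0.6]
grip_width: 0.0698
grasp_force: 0.0
```

>>> step_arm(
  moves=[
    {"dp": [0, 0, 15], "dr": [0, 0, 0], "fingers": 0.2},
    {"dp": [0, 0, 15], "dr": [0, 0, 0], "fingers": 0.2},
    {"dp": [0, 0, 11], "dr": [0, 0, 0], "fingers": 0.2},
    {"dp": [0, 0, 0], "dr": [0, 0, 0], "fingers": 0.2},
    {"dp": [0, 0, 0], "dr": [0, 0, 0], "fingers": 0.2},
  ],
)

```text
time_s: 13.42
tool_pos: [0.5691, 0.0351, 0.2276]
tool_rot: [180.0, -0.0, 83.7]
force: [0.5, -0.4, -0.5]
grip_width: 0.0698
grasp_force: 0.0
```

>>> step_arm(
  moves=[
    {"dp": [0, 0, 0], "dr": [0, 0, 0], "fingers": 0.5},
    {"dp": [0, 0, 0], "dr": [0, 0, 0], "fingers": 0.8},
    {"dp": [0, 0, 0], "dr": [0, 0, 0], "fingers": 1},
    {"dp": [0, 0, 0], "dr": [0, 0, 0], "fingers": 1},
    {"dp": [0, 0, 0], "dr": [0, 0, 0], "fingers": 1},
  ],
  squeeze=40,
)

```text
time_s: 14.05
tool_pos: [0.5688, 0.035, 0.2273]
tool_rot: [180.0, 0.0, 83.7]
force: [-0.3, 0.2, -0.5]
grip_width: 0.0277
grasp_force: 0.0
```

```bash
python3 - <<'E'
from cell import env
o=env.get_obs();print({k:o[k] for k in("time_s","tool_pos","tool_rot","force","grip_width","grasp_force")})
E
```

```text
{'time_s': 14.05, 'tool_pos': array([0.56880452, 0.03496737, 0.22725738]), 'tool_rot': array([1.79995677e+02, 3.67891706e-03, 8.36958319e+01]), 'force': array([-0.32192199,  0.22453755, -0.54794597]), 'grip_width': 0.02773360430130657, 'grasp_force': 0.0}
```

>>> step_arm(
  moves=[
    {"dp": [0, 0, 0], "dr": [0, 0, 0], "fingers": 1},
    {"dp": [0, 0, 0], "dr": [0, 0, 0], "fingers": 1},
    {"dp": [0, 0, 0], "dr": [0, 0, 0], "fingers": 1},
    {"dp": [0, 0, 0], "dr": [0, 0, 0], "fingers": 1},
    {"dp": [0, 0, 0], "dr": [0, 0, 0], "fingers": 1},
  ],
  squeeze=40,
)

```text
time_s: 14.68
tool_pos: [0.571, 0.0347, 0.2279]
tool_rot: [179.7, -0.0, 83.7]
force: [6.2, 0.4, -0.5]
grip_width: 0.0174
grasp_force: 40.0
```

```bash
python3 - <<'E'
import numpy as np
th=0.35+0.1*np.arange(72);y=np.round(60*np.sin(th),1);z=np.round(-60*np.cos(th),1)
for i in range(0,70,5): print(round(th[i+5],2),[[round(float(y[j+1]-y[j]),1),round(float(z[j+1]-z[j]),1)] for j in range(i,i+5)])
E
```

```text
0.85 [[5.5, 2.4], [5.3, 2.8], [4.9, 3.4], [4.6, 3.9], [4.2, 4.3]]
1.35 [[3.7, 4.7], [3.2, 5.0], [2.8, 5.4], [2.1, 5.6], [1.6, 5.8]]
1.85 [[1.1, 5.9], [0.4, 6.0], [-0.2, 5.9], [-0.8, 6.0], [-1.3, 5.8]]
2.35 [[-2.0, 5.7], [-2.5, 5.5], [-3.0, 5.1], [-3.5, 4.9], [-4.0, 4.5]]
2.85 [[-4.4, 4.0], [-4.8, 3.6], [-5.2, 3.1], [-5.4, 2.6], [-5.7, 2.0]]
3.35 [[-5.8, 1.4], [-5.9, 0.8], [-6.0, 0.3], [-6.0, -0.4], [-5.9, -0.9]]
3.85 [[-5.8, -1.5], [-5.6, -2.1], [-5.4, -2.7], [-5.1, -3.2], [-4.7, -3.6]]
4.35 [[-4.4, -4.2], [-3.9, -4.5], [-3.5, -4.9], [-2.9, -5.2], [-2.4, -5.5]]
4.85 [[-1.8, -5.7], [-1.3, -5.9], [-0.7, -6.0], [-0.1, -6.0], [0.6, -5.9]]
5.35 [[1.1, -5.9], [1.7, -5.8], [2.3, -5.5], [2.8, -5.3], [3.3, -5.0]]
5.85 [[3.8, -4.7], [4.2, -4.2], [4.7, -3.8], [5.0, -3.3], [5.3, -2.8]]
6.35 [[5.6, -2.2], [5.7, -1.7], [5.9, -1.1], [6.0, -0.5], [6.0, 0.1]]
6.85 [[6.0, 0.7], [5.8, 1.3], [5.7, 1.9], [5.5, 2.4], [5.2, 3.0]]
7.35 [[4.9, 3.5], [4.5, 3.9], [4.1, 4.4], [3.7, 4.7], [3.1, 5.1]]
```

>>> step_arm(
  moves=[
    {"dp": [0, 7.5, 2.4], "dr": [0, 0, 0], "fingers": 1},
    {"dp": [0, 5.3, 2.8], "dr": [0, 0, 0], "fingers": 1},
    {"dp": [0, 4.9, 3.4], "dr": [0, 0, 0], "fingers": 1},
    {"dp": [0, 4.6, 3.9], "dr": [0, 0, 0], "fingers": 1},
    {"dp": [0, 4.2, 4.3], "dr": [0, 0, 0], "fingers": 1},
  ],
)

```text
time_s: 15.3
tool_pos: [0.5956, 0.032, 0.2117]
tool_rot: [179.9, 0.0, 83.7]
force: [-1.6, -0.7, 8.5]
grip_width: 0.0168
grasp_force: 40.0
```

```bash
python3 - <<'E'
from cell import env
o=env.get_obs();print({k:o[k] for k in("time_s","tool_pos","tool_rot","force","wrist_torque","grip_width","grasp_force")})
E
```

```text
{'time_s': 15.3, 'tool_pos': array([0.5956352 , 0.03200578, 0.21173034]), 'tool_rot': array([1.79943710e+02, 3.18665149e-02, 8.36872445e+01]), 'force': array([-1.63939938, -0.65913778,  8.49591048]), 'wrist_torque': array([-0.18019928,  0.36343033, -0.02109584]), 'grip_width': 0.016765197931504005, 'grasp_force': 40.00195026397705}
```

>>> step_arm(
  moves=[
    {"dp": [0, 3.7, 4.7], "dr": [0, 0, 0], "fingers": 1},
    {"dp": [0, 3.2, 5.0], "dr": [0, 0, 0], "fingers": 1},
    {"dp": [0, 2.8, 5.4], "dr": [0, 0, 0], "fingers": 1},
    {"dp": [0, 2.1, 5.6], "dr": [0, 0, 0], "fingers": 1},
    {"dp": [0, 1.6, 5.8], "dr": [0, 0, 0], "fingers": 1},
  ],
)

```text
time_s: 15.92
tool_pos: [0.6096, 0.0305, 0.1857]
tool_rot: [179.9, 0.0, 83.7]
force: [-1.1, -0.0, 8.1]
grip_width: 0.017
grasp_force: 40.0
```

>>> step_arm(
  moves=[
    {"dp": [0, 1.1, 5.9], "dr": [0, 0, 0], "fingers": 1},
    {"dp": [0, 0.4, 6.0], "dr": [0, 0, 0], "fingers": 1},
    {"dp": [0, -0.2, 5.9], "dr": [0, 0, 0], "fingers": 1},
    {"dp": [0, -0.8, 6.0], "dr": [0, 0, 0], "fingers": 1},
    {"dp": [0, -1.3, 5.8], "dr": [0, 0, 0], "fingers": 1},
  ],
)

```text
time_s: 16.55
tool_pos: [0.6096, 0.0305, 0.1566]
tool_rot: [179.7, 0.0, 83.7]
force: [-0.3, -1.3, 10.2]
grip_width: 0.0166
grasp_force: 40.0
```

>>> step_arm(
  moves=[
    {"dp": [0, -2.0, 5.7], "dr": [0, 0, 0], "fingers": 1},
    {"dp": [0, -2.5, 5.5], "dr": [0, 0, 0], "fingers": 1},
    {"dp": [0, -3.0, 5.1], "dr": [0, 0, 0], "fingers": 1},
    {"dp": [0, -3.5, 4.9], "dr": [0, 0, 0], "fingers": 1},
    {"dp": [0, -4.0, 4.5], "dr": [0, 0, 0], "fingers": 1},
  ],
)

```text
time_s: 17.18
tool_pos: [0.5966, 0.0319, 0.1317]
tool_rot: [179.5, -0.0, 83.7]
force: [4.9, -1.1, 9.5]
grip_width: 0.017
grasp_force: 40.0
```

>>> step_arm(
  moves=[
    {"dp": [0, -4.4, 4.0], "dr": [0, 0, 0], "fingers": 1},
    {"dp": [0, -4.8, 3.6], "dr": [0, 0, 0], "fingers": 1},
    {"dp": [0, -5.2, 3.1], "dr": [0, 0, 0], "fingers": 1},
    {"dp": [0, -5.4, 2.6], "dr": [0, 0, 0], "fingers": 1},
    {"dp": [0, -5.7, 2.0], "dr": [0, 0, 0], "fingers": 1},
  ],
)

```text
time_s: 17.8
tool_pos: [0.5728, 0.0345, 0.1152]
tool_rot: [179.3, -0.1, 83.6]
force: [12.2, -0.8, -1.8]
grip_width: 0.0166
grasp_force: 40.0
```

>>> step_arm(
  moves=[
    {"dp": [0, -5.8, 1.4], "dr": [0, 0, 0], "fingers": 1},
    {"dp": [0, -5.9, 0.8], "dr": [0, 0, 0], "fingers": 1},
    {"dp": [0, -6.0, 0.3], "dr": [0, 0, 0], "fingers": 1},
    {"dp": [0, -6.0, -0.4], "dr": [0, 0, 0], "fingers": 1},
    {"dp": [0, -5.9, -0.9], "dr": [0, 0, 0], "fingers": 1},
  ],
)

```text
time_s: 18.42
tool_pos: [0.5403, 0.0381, 0.1124]
tool_rot: [179.7, -0.1, 83.7]
force: [7.7, -0.8, -5.0]
grip_width: 0.0168
grasp_force: 40.0
```

>>> step_arm(
  moves=[
    {"dp": [0, -5.8, -1.5], "dr": [0, 0, 0], "fingers": 1},
    {"dp": [0, -5.6, -2.1], "dr": [0, 0, 0], "fingers": 1},
    {"dp": [0, -5.4, -2.7], "dr": [0, 0, 0], "fingers": 1},
    {"dp": [0, -5.1, -3.2], "dr": [0, 0, 0], "fingers": 1},
    {"dp": [0, -4.7, -3.6], "dr": [0, 0, 0], "fingers": 1},
  ],
)

```text
time_s: 19.05
tool_pos: [0.513, 0.0411, 0.1255]
tool_rot: [179.8, -0.0, 83.7]
force: [4.2, -0.3, -3.3]
grip_width: 0.0169
grasp_force: 40.0
```

>>> step_arm(
  moves=[
    {"dp": [0, -4.4, -4.2], "dr": [0, 0, 0], "fingers": 1},
    {"dp": [0, -3.9, -4.5], "dr": [0, 0, 0], "fingers": 1},
    {"dp": [0, -3.5, -4.9], "dr": [0, 0, 0], "fingers": 1},
    {"dp": [0, -2.9, -5.2], "dr": [0, 0, 0], "fingers": 1},
    {"dp": [0, -2.4, -5.5], "dr": [0, 0, 0], "fingers": 1},
  ],
)

```text
time_s: 19.68
tool_pos: [0.4958, 0.043, 0.1502]
tool_rot: [179.8, -0.0, 83.7]
force: [4.9, -1.8, -1.7]
grip_width: 0.0168
grasp_force: 40.0
```

>>> step_arm(
  moves=[
    {"dp": [0, -1.8, -5.7], "dr": [0, 0, 0], "fingers": 1},
    {"dp": [0, -1.3, -5.9], "dr": [0, 0, 0], "fingers": 1},
    {"dp": [0, -0.7, -6.0], "dr": [0, 0, 0], "fingers": 1},
    {"dp": [0, -0.1, -6.0], "dr": [0, 0, 0], "fingers": 1},
    {"dp": [0, 0.6, -5.9], "dr": [0, 0, 0], "fingers": 1},
  ],
)

```text
time_s: 20.3
tool_pos: [0.4925, 0.0434, 0.1796]
tool_rot: [179.8, -0.0, 83.7]
force: [6.4, 0.4, -3.2]
grip_width: 0.0168
grasp_force: 40.0
```

>>> step_arm(
  moves=[
    {"dp": [0, 1.1, -5.9], "dr": [0, 0, 0], "fingers": 1},
    {"dp": [0, 1.7, -5.8], "dr": [0, 0, 0], "fingers": 1},
    {"dp": [0, 2.3, -5.5], "dr": [0, 0, 0], "fingers": 1},
    {"dp": [0, 2.8, -5.3], "dr": [0, 0, 0], "fingers": 1},
    {"dp": [0, 3.3, -5.0], "dr": [0, 0, 0], "fingers": 1},
  ],
)

```text
time_s: 20.92
tool_pos: [0.5032, 0.0422, 0.2063]
tool_rot: [179.9, -0.0, 83.7]
force: [6.0, -0.2, -6.8]
grip_width: 0.0167
grasp_force: 40.0
```

>>> step_arm(
  moves=[
    {"dp": [0, 3.8, -4.7], "dr": [0, 0, 0], "fingers": 1},
    {"dp": [0, 4.2, -4.2], "dr": [0, 0, 0], "fingers": 1},
    {"dp": [0, 4.7, -3.8], "dr": [0, 0, 0], "fingers": 1},
    {"dp": [0, 5.0, -3.3], "dr": [0, 0, 0], "fingers": 1},
    {"dp": [0, 5.3, -2.8], "dr": [0, 0, 0], "fingers": 1},
  ],
)

```text
time_s: 21.55
tool_pos: [0.5247, 0.0398, 0.2249]
tool_rot: [-179.9, 0.0, 83.7]
force: [2.2, 0.4, -8.5]
grip_width: 0.0169
grasp_force: 40.0
```

>>> step_arm(
  moves=[
    {"dp": [0, 5.6, -2.2], "dr": [0, 0, 0], "fingers": 1},
    {"dp": [0, 5.7, -1.7], "dr": [0, 0, 0], "fingers": 1},
    {"dp": [0, 5.9, -1.1], "dr": [0, 0, 0], "fingers": 1},
    {"dp": [0, 6.0, -0.5], "dr": [0, 0, 0], "fingers": 1},
    {"dp": [0, 6.0, 0.1], "dr": [0, 0, 0], "fingers": 1},
  ],
)

```text
time_s: 22.18
tool_pos: [0.5545, 0.0365, 0.2312]
tool_rot: [-180.0, 0.0, 83.7]
force: [-3.2, 0.9, -1.1]
grip_width: 0.0174
grasp_force: 40.0
```

>>> step_arm(
  moves=[
    {"dp": [0, 6.0, 0.7], "dr": [0, 0, 0], "fingers": 1},
    {"dp": [0, 5.8, 1.3], "dr": [0, 0, 0], "fingers": 1},
    {"dp": [0, 5.7, 1.9], "dr": [0, 0, 0], "fingers": 1},
    {"dp": [0, 5.5, 2.4], "dr": [0, 0, 0], "fingers": 1},
    {"dp": [0, 5.2, 3.0], "dr": [0, 0, 0], "fingers": 1},
  ],
)

```text
time_s: 22.8
tool_pos: [0.5833, 0.0334, 0.222]
tool_rot: [179.9, 0.0, 83.7]
force: [-3.1, -0.3, 5.0]
grip_width: 0.0169
grasp_force: 40.0
```

>>> step_arm(
  moves=[
    {"dp": [0, 4.9, 3.5], "dr": [0, 0, 0], "fingers": 1},
    {"dp": [0, 4.5, 3.9], "dr": [0, 0, 0], "fingers": 1},
    {"dp": [0, 4.1, 4.4], "dr": [0, 0, 0], "fingers": 1},
    {"dp": [0, 3.7, 4.7], "dr": [0, 0, 0], "fingers": 1},
    {"dp": [0, 3.1, 5.1], "dr": [0, 0, 0], "fingers": 1},
  ],
)

```text
time_s: 23.42
tool_pos: [0.6037, 0.0312, 0.2006]
tool_rot: [179.9, -0.0, 83.7]
force: [-2.9, -0.8, 7.0]
grip_width: 0.0169
grasp_force: 40.0
```

```bash
cat > fit.py <<'E'
import numpy as np
from scipy.optimize import least_squares
D=np.array([[.5956,.0320,.2117,-1.6,-.7,8.5],[.6096,.0305,.1857,-1.1,0,8.1],[.6096,.0305,.1566,-.3,-1.3,10.2],[.5966,.0319,.1317,4.9,-1.1,9.5],
[.5728,.0345,.1152,12.2,-.8,-1.8],[.5403,.0381,.1124,7.7,-.8,-5],[.513,.0411,.1255,4.2,-.3,-3.3],[.4958,.043,.1502,4.9,-1.8,-1.7],[.4925,.0434,.1796,6.4,.4,-3.2],
[.5032,.0422,.2063,6,-.2,-6.8],[.5247,.0398,.2249,2.2,.4,-8.5],[.5545,.0365,.2312,-3.2,.9,-1.1],[.5833,.0334,.222,-3.1,-.3,5],[.6037,.0312,.2006,-2.9,-.8,7.0]])
ex=np.array([.994,-.110]);xs=D[:,:2]@ex;z=D[:,2];F=D[:,3:5]@ex;Fz=D[:,5]
c=least_squares(lambda p:np.hypot(xs-p[0],z-p[1])-p[2],[xs.mean(),.17,.06]);print(c.x,np.abs(c.fun).max())
th=np.unwrap(np.arctan2(xs-c.x[0],z-c.x[1]))
res=-(F*np.cos(th)-Fz*np.sin(th))*.06
A=np.c_[np.ones_like(th),-np.sin(th),-np.cos(th)]
s=np.linalg.lstsq(A,res,rcond=None)[0];W=np.hypot(s[1],s[2]);b=np.arctan2(s[2],s[1])
print("th",th.round(2));print("res",res.round(3));print("fit err",(res-A@s).round(3))
print("f,W,beta",s[0],W,b,"target th",(np.pi-b)%(2*np.pi),"cov",np.sqrt(np.diag(np.linalg.inv(A.T@A)))*np.std(res-A@s))
E
python3 fit.py
```

```text
[0.5442734  0.17125372 0.06002527] 0.00011044878649299483
th [0.83 1.33 1.82 2.29 2.78 3.33 3.85 4.35 4.85 5.34 5.82 6.33 6.84 7.34]
res [0.438 0.488 0.591 0.626 0.647 0.513 0.321 0.202 0.137 0.122 0.115 0.193
 0.314 0.448]
fit err [ 0.04  -0.034 -0.014 -0.006  0.049  0.02  -0.039 -0.027  0.005  0.029
  0.002 -0.005 -0.011 -0.009]
f,W,beta 0.3619242799191019 0.2701893008862068 2.4441789358759545 target th 0.6974137177138386 cov [0.00690602 0.00952556 0.00997754]
```

>>> step_arm(
  moves=[
    {"dp": [0, -3.1, -5.1], "dr": [0, 0, 0], "fingers": 1},
    {"dp": [0, -3.7, -4.7], "dr": [0, 0, 0], "fingers": 1},
    {"dp": [0, -4.1, -4.4], "dr": [0, 0, 0], "fingers": 1},
    {"dp": [0, -4.5, -3.9], "dr": [0, 0, 0], "fingers": 1},
    {"dp": [0, -4.9, -3.5], "dr": [0, 0, 0], "fingers": 1},
  ],
)

```text
time_s: 24.05
tool_pos: [0.5836, 0.0333, 0.2219]
tool_rot: [179.8, -0.0, 83.7]
force: [4.7, 0.1, -4.0]
grip_width: 0.0169
grasp_force: 40.0
```

>>> step_arm(
  moves=[
    {"dp": [0, -5.2, -3.0], "dr": [0, 0, 0], "fingers": 1},
    {"dp": [0, -5.5, -2.4], "dr": [0, 0, 0], "fingers": 1},
    {"dp": [0, -5.7, -1.9], "dr": [0, 0, 0], "fingers": 1},
    {"dp": [0, -5.8, -1.3], "dr": [0, 0, 0], "fingers": 1},
    {"dp": [0, -6.0, -0.7], "dr": [0, 0, 0], "fingers": 1},
  ],
)

```text
time_s: 24.68
tool_pos: [0.5562, 0.0363, 0.2311]
tool_rot: [179.7, -0.1, 83.7]
force: [8.4, -0.7, -6.6]
grip_width: 0.0171
grasp_force: 40.0
```

>>> step_arm(
  moves=[
    {"dp": [0, -6.0, -0.1], "dr": [0, 0, 0], "fingers": 1},
    {"dp": [0, -6.0, 0.5], "dr": [0, 0, 0], "fingers": 1},
    {"dp": [0, -5.9, 1.1], "dr": [0, 0, 0], "fingers": 1},
    {"dp": [0, -5.7, 1.7], "dr": [0, 0, 0], "fingers": 1},
    {"dp": [0, -5.6, 2.2], "dr": [0, 0, 0], "fingers": 1},
  ],
)

```text
time_s: 25.3
tool_pos: [0.529, 0.0393, 0.2269]
tool_rot: [179.4, -0.1, 83.7]
force: [11.5, -0.3, -2.6]
grip_width: 0.0168
grasp_force: 40.0
```

>>> step_arm(
  moves=[
    {"dp": [0, 5.6, -2.2], "dr": [0, 0, 0], "fingers": 1},
    {"dp": [0, 5.7, -1.7], "dr": [0, 0, 0], "fingers": 1},
    {"dp": [0, 5.9, -1.1], "dr": [0, 0, 0], "fingers": 1},
    {"dp": [0, 6.0, -0.5], "dr": [0, 0, 0], "fingers": 1},
    {"dp": [0, 6.0, 0.1], "dr": [0, 0, 0], "fingers": 1},
  ],
)

```text
time_s: 25.92
tool_pos: [0.5548, 0.0365, 0.2311]
tool_rot: [180.0, 0.0, 83.7]
force: [-3.0, -1.2, 1.9]
grip_width: 0.0171
grasp_force: 40.0
```

>>> step_arm(
  moves=[
    {"dp": [0, 6.0, 0.7], "dr": [0, 0, 0], "fingers": 1},
    {"dp": [0, 5.8, 1.3], "dr": [0, 0, 0], "fingers": 1},
    {"dp": [0, 5.7, 1.9], "dr": [0, 0, 0], "fingers": 1},
    {"dp": [0, 5.5, 2.4], "dr": [0, 0, 0], "fingers": 1},
    {"dp": [0, 5.2, 3.0], "dr": [0, 0, 0], "fingers": 1},
  ],
)

```text
time_s: 26.55
tool_pos: [0.5833, 0.0334, 0.222]
tool_rot: [179.9, 0.0, 83.7]
force: [-3.4, -0.9, 4.6]
grip_width: 0.0171
grasp_force: 40.0
```

>>> step_arm(
  moves=[
    {"dp": [0, 4.9, 3.5], "dr": [0, 0, 0], "fingers": 1},
    {"dp": [0, 1.4, 1.2], "dr": [0, 0, 0], "fingers": 1},
    {"dp": [0, 0, 0], "dr": [0, 0, 0], "fingers": 1},
    {"dp": [0, 0, 0], "dr": [0, 0, 0], "fingers": 1},
    {"dp": [0, 0, 0], "dr": [0, 0, 0], "fingers": 1},
  ],
)

```text
time_s: 27.18
tool_pos: [0.5899, 0.0326, 0.2172]
tool_rot: [179.8, -0.0, 83.7]
force: [4.1, -1.3, 2.6]
grip_width: 0.0172
grasp_force: 40.0
```

```bash
python3 - <<'E'
from cell import env
import numpy as np
o=env.get_obs();p=o["tool_pos"];print(np.arctan2(p[:2]@[.994,-.110]-.54427,p[2]-.17125),o["force"],o["joint_velocities"].round(2),o["grip_width"],o["grasp_force"])
E
```

```text
0.6969445751253923 [ 4.1109829  -1.29268614  2.60469903] [-0.04 -0.03  0.02  0.02 -0.17 -0.08 -0.02] 0.017231223533148578 40.00109553337097
```

```bash
python3 - <<'E'
from h import *
cv2.imwrite("pics/end.png",env.read_camera("scene")[:,:,::-1])
E
```

```text
(no output)
```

View pics/end.png

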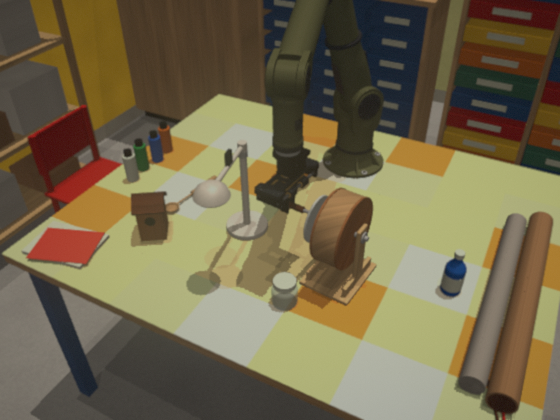

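The gripper holds the handle at (285,195). The lamp head has swung to (212,192), the tab is at (229,157), and the bystanders have not moved. I'll check the lamp head against its expected position, then hand in.

```bash
python3 - <<'E'
from h import *
print(proj("scene",np.array([.72,-.117,.295])),proj("scene",np.array([.6,-.136,.32])))
print(plane("scene",212,191,.292))
print(env.sign_off())
E
```

```text
[209.25505572 189.14676251] [227.88292985 155.52672567]
[ 0.7201059  -0.10911193  0.292     ]
the job is handed in; nothing more can be done
None
```

I swung the lamp arm to its stop, wound the drum just over one full turn, and handed the job in at about 27 s. By feel the heavy side is at the bottom (drum angle about 6.98 rad, roughly ±0.1). The drum is held still with the crank handle in the gripper.

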